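Stack a second circuit panel on spacer sticks in the curing rack

ROBOT

A 7-joint arm with a two-finger parallel gripper is mounted at the origin on a cart in front of the work surface, level with it; the furniture and walls round the work are solid. World frame = base frame: x ahead of the robot, y to its left, z up, the work surface at z = 0. Lengths are in m, angles in rad, forces in N, time in s.
With the tool pointing down it reaches from about 0.425 to 1.025 m from the base axis. Payload 3.6 kg.
Tool frame: the origin (TCP) lies at the very end of the fingers, on their centre line; the grasp point (between the pads) lies robot.hold_point_z behind it (robot.hold_point_z is the distance from the TCP to the grasp point, in m); z points along the fingers, y is the line along which they close (so a half turn about z gives the same grasp; the last joint's range is limited). The gripper opens to 85 mm and grips with 20 to 120 N. Pads are 22 mm wide; open, the fingers measure 114 mm over their backs; the gripper's body (76 mm by 85 mm) begins 54 mm behind the grasp point. The pads swing forward as they close: fully open they stand 13 mm farther back than shut.
Start: joints at [1.141, 0.591, 0.048, 1.609, -0.033, 0.943, -0.034], TCP at [0.24, -0.684, 0.231] pointing down, gripper open.
Joint ranges: [-2.69, 2.69], [-0.47, 2.24], [-1.27, 1.36], [0.19, 2.51], [-1.53, 4.68], [0.08, 2.07], [-3.09, 3.09]. Speed limits (rad/s): [2.57, 2.57, 3.14, 3.14, 3.14, 3.14, 3.14].

INTERFACE

Orientations are given as [roll, pitch, yaw] about the fixed x, y, z axes, in that order (R = Rz(yaw) Ry(pitch) Rx(roll)).
In Python, from plant import robot gives the robot as it stands.
- The arm moves only by the tool play_rows, never from a script. Its argument "steps" is a list of rows, each a list of 3 entries, a list of its own where there are three numbers: the opening in per cent of the stroke, from 0 (shut) to 100 (fully open), then the shift along the tool's x, y, z in m, then the turn, a rotation vector about the tool's x, y, z in rad. A call has 1 to 5 rows; each row shifts and turns the commanded pose from where the row before left it, along the tool's axes as they then stand; what a row does not reach is not made up. A row lasts 1/12 s, in which the tool goes at most 41.7 mm and 7.16 degrees, less where a joint would pass 70% of its speed; a pose out of reach is approached as far as the arm can. A call is refused whole if a number of a shift passes 0.0417 or a number of a turn 0.125, either way. A call with a gripper value outside its range is refused whole. The fingers move at their own pace and stop on an object; "newtons" is the grip in N (left out, the last holds). Time passes only in rows, so rows that do not move let the fingers close. It gives the time, the measured TCP pose, the force, the opening and the grip force at its end, in the units of the state.
- robot.sense(): the state, without advancing time (a new reading comes with each control period).
- robot.grab_frame(name): name is "side" or "top" or "wrist"; returns a dict with "image" (480x640x3 uint8, red, green, blue), "intrinsics" (3x3 intrinsics, pixels), "k1" (the pictures are not rectified: a ray, as slopes to the right and down, at radius r is drawn at 1 + k1 r^2 times it, then the intrinsics apply), "R" (3x3) and "t" (3): a world point X has camera coordinates R X + t; the wrist camera has in their place "hand_eye" (4x4, takes a point from camera to tool coordinates, whose origin is the TCP and whose axes are the flange's). Camera axes: x right, y down, z forward; pixel columns grow to the right and rows downward; lengths in m; the calibration is good to about 2 mm. A picture is of the moment at which its call begins: read the wrist's pose just before it. There is no depth.
- robot.sign_off(): hands the job in; it is judged then, once.
Trained networks look in the newest picture that a camera, given by its name, has taken for a name from the list of things; names that differ only in an ending like _2 or _b are one class to them, and where a whole thing is asked for, a point or a joint stands for the part that bears it (a point fixed in the world has none). Each returns a list of dicts, best first, with "p" (0 to 1); they miss things now and then, are a little off and sometimes report something else, mostly with a low value. They report only what shows in the picture. A call takes as long as a camera call.
- robot.search_frame(target, camera): "uv" ([column, row] in pixels, amid what is visible of it).
- robot.outline_of(target, camera): "mask" (480x640 bool, what is visible of it) and "uv" ([column, row] in pixels, amid what is visible of it).
The state is a dict: "clock": time; "joint_pos": joint angles; "qd": joint speeds; "joint_torque": joint torques, N m; "ee_pos": TCP position; "orientation": TCP orientation; "force": force on the tool from outside, world axes, zero at the start; "moment": the same for the moment, N m; "width": opening from 0.0 (shut) to 1.0 (fully open); "gripper_force": force on a finger pad.
Only numpy, scipy, OpenCV 4.12 (cv2) and the standard library are available. Lean on these libraries where they do the work, as an engineer would, in place of code of your own. Each camera call takes 0.05 s, during which the arm holds its last target. There are 200 camera calls.

TASK

The coated circuit panels are to cure one above the other. Gently lay one wooden spacer stick lengthwise along the middle of each of the two bare edge strips of the lower panel, clear of its electronic parts, then push the panel waiting on the runners across onto the sticks until it meets the end stop, so that it lies flat on both sticks, clear of the parts below. Leave the mug, the flux bottle, the marker and the black tape where they are.

Things in the scene. Friction and masses are not known exactly. Their poses are not given: they have to be found in the camera images.
- rack: Low fixed curing rack, grey base plate 156 x 284 x 6 mm on the bench. Origin: centre of its underside; y runs along it from the end stop (-y half, with the lower panel in its well) to the runners (+y half), x across, z up. The waiting panel is pushed towards -y. It is home with its centre at x = 0, y = -68 mm, its rear edge then 12 mm past the runners' ends.
- stop_face (a point): Middle of the end stop's inner face, at the rack's y = -128 mm, 27 mm above the bench; axes as the rack's. The stop is two aluminium posts with a tie, up to 50 mm above the bench. The strips beside the lower panel are no higher than its top face.
- runner_mid (a point): Midway between the two aluminium runners, level with their tops (27 mm above the bench), at the rack's y = 73 mm. Runners: y = 4 to 142 mm, tops at |x| = 50 to 66 mm, outside them a guiding lip at |x| = 67 to 71 mm, 36 mm high. Between them (|x| < 50 mm) it is open down to the base plate at 6 mm, so a pusher under 90 mm wide can reach below the panel's rear edge and follow it.
- panel_low_centre (a point): Centre of the lower circuit panel, loose in the well: 130 mm along x, 120 along y, 3 thick, 0.12 kg; axes as the rack's. Green with parts in the middle 80 mm, a bare tan strip 24 mm wide along both sides. Its top face is 9 mm above the bench. Its parts are up to 8 mm tall, but at most 2 mm where |x| > 22 mm or |y| < 20 mm.
- strip_a (a point): Middle of the bare strip on the rack's -x side of the lower panel, on its top face (9 mm above the bench): the point above which one stick is to be centred, lying along the rack's y.
- strip_b (a point): The same on the rack's +x side.
- panel_new_centre (a point): Centre of the upper panel, same kind and size (0.08 to 0.17 kg), loose on the runners, bottom 27 mm above the bench, 1.5 mm below this point. y points to its rear edge, 60 mm away; z up. The runners are 2 mm higher than the sticks' tops will be, so it ends with this point 26.5 mm above the bench. Pushing it takes about 1 N.
- stick_a_centre (a point): Centre of a loose wooden spacer stick, 16 x 16 mm square, 105 mm long along its y, 28 to 49 g, lying on the bench (this point 8 mm up). Over the bench further left hangs a fixed lamp hood (y > 0.41 m, x = 0.41 to 0.56 m, 0.46 to 0.52 m above the bench): keep the wrist clear of it.
- stick_b_centre (a point): Centre of the second spacer stick, identical; either stick may go on either strip.
- panel_low: Lower panel, the whole; origin at the centre of its underside, axes as panel_low_centre.
- panel_new: Upper panel, the whole; origin at the centre of its underside.
- stick_a: First stick, the whole; origin at the centre of its underside, y along it.
- stick_b: Second stick, the whole; origin at the centre of its underside, y along it.
- mug: Bystander: spotted mug, 93 mm tall, origin at the centre of its underside.
- flux_bottle: Bystander: small amber bottle with a black spout, 28 mm diameter, 84 mm tall, origin at its underside.
- marker_black: Bystander: black and white marker, 135 mm long along its y, lying.
- tape_black: Bystander: roll of black tape, 68 mm diameter, 18 mm tall.

How it is judged:
On the way:
1. both sticks lie lengthwise on the lower panel's two bare strips, let go, before the upper panel leaves the runners ((((x of stick_a_centre in the frame of panel_low between -0.06 and -0.046 m and y of stick_a_centre in the frame of panel_low between -0.011 and 0.011 m and z of stick_a_centre in the frame of panel_low between 0.009 and 0.0125 m and angle between the y axis of stick_a and the y axis of panel_low, either way round below 0.12 rad and contact force between the fingers and stick_a below 0.05 N) and (x of stick_b_centre in the frame of panel_low between 0.046 and 0.06 m and y of stick_b_centre in the frame of panel_low between -0.011 and 0.011 m and z of stick_b_centre in the frame of panel_low between 0.009 and 0.0125 m and angle between the y axis of stick_b and the y axis of panel_low, either way round below 0.12 rad and contact force between the fingers and stick_b below 0.05 N)) or ((x of stick_a_centre in the frame of panel_low between 0.046 and 0.06 m and y of stick_a_centre in the frame of panel_low between -0.011 and 0.011 m and z of stick_a_centre in the frame of panel_low between 0.009 and 0.0125 m and angle between the y axis of stick_a and the y axis of panel_low, either way round below 0.12 rad and contact force between the fingers and stick_a below 0.05 N) and (x of stick_b_centre in the frame of panel_low between -0.06 and -0.046 m and y of stick_b_centre in the frame of panel_low between -0.011 and 0.011 m and z of stick_b_centre in the frame of panel_low between 0.009 and 0.0125 m and angle between the y axis of stick_b and the y axis of panel_low, either way round below 0.12 rad and contact force between the fingers and stick_b below 0.05 N))) and y of panel_new_centre in the frame of rack above 0.03 m), for 0.2 s.
At the end, for the whole second after the job is handed in: One stick lies along each bare strip (7 mm sideways, 11 mm lengthwise, 7 degrees); the upper panel rests level on both sticks, off the runners, within 5 mm of the stop, 8 mm sideways, 3.4 degrees of square, clear of the lower panel, which is still in its well; all at rest ((((x of stick_a_centre in the frame of panel_low between -0.06 and -0.046 m and y of stick_a_centre in the frame of panel_low between -0.011 and 0.011 m and z of stick_a_centre in the frame of panel_low between 0.009 and 0.0125 m and angle between the y axis of stick_a and the y axis of panel_low, either way round below 0.12 rad and contact force between the fingers and stick_a below 0.05 N) and (x of stick_b_centre in the frame of panel_low between 0.046 and 0.06 m and y of stick_b_centre in the frame of panel_low between -0.011 and 0.011 m and z of stick_b_centre in the frame of panel_low between 0.009 and 0.0125 m and angle between the y axis of stick_b and the y axis of panel_low, either way round below 0.12 rad and contact force between the fingers and stick_b below 0.05 N)) or ((x of stick_a_centre in the frame of panel_low between 0.046 and 0.06 m and y of stick_a_centre in the frame of panel_low between -0.011 and 0.011 m and z of stick_a_centre in the frame of panel_low between 0.009 and 0.0125 m and angle between the y axis of stick_a and the y axis of panel_low, either way round below 0.12 rad and contact force between the fingers and stick_a below 0.05 N) and (x of stick_b_centre in the frame of panel_low between -0.06 and -0.046 m and y of stick_b_centre in the frame of panel_low between -0.011 and 0.011 m and z of stick_b_centre in the frame of panel_low between 0.009 and 0.0125 m and angle between the y axis of stick_b and the y axis of panel_low, either way round below 0.12 rad and contact force between the fingers and stick_b below 0.05 N))) and z of panel_low_centre in the frame of rack below 0.009 m and y of panel_low_centre in the frame of rack between -0.073 and -0.061 m and y of panel_new_centre in the frame of rack below -0.063 m and x of panel_new_centre in the frame of rack between -0.008 and 0.008 m and z of panel_new_centre in the frame of rack between 0.025 and 0.0283 m and angle between the y axis of panel_new and the y axis of rack, either way round below 0.06 rad and angle between panel_new's own z axis and vertical below 0.025 rad and contact force between panel_new and panel_low below 0.05 N and contact force between panel_new and stick_a above 0.05 N and contact force between panel_new and stick_b above 0.05 N and linear speed of each of panel_new, stick_a, stick_b below 0.02 m/s); the robot touches nothing.
It fails at once if a stick is slammed or pressed hard (over 40 N) on the lower panel (contact force between any of stick_a, stick_b and panel_low above 40 N).
It fails at once if the mug, flux bottle, marker or black tape is shifted by more than 30 mm (distance of any of mug, flux_bottle, marker_black, tape_black from where it was at the start of the episode above 0.03 m).
It also fails if it takes over 58 s, if anything falls off the work surface, if the arm or the gripper's body presses on something with over 40 N, if the wrist force passes 120 N, or if a joint passes its speed limit or range.

## Working session

There is one attempt and no reset: what is moved stays moved. The work goes in short steps, Python scripts to look and compute and a tool call to move; the robot and the scene stay as the last step left them, time stands still between calls to the robot, and variables do not carry over. Pictures are saved under pics/ and viewed, at most 10 in all, crops included, and the job is handed in when it is done.

Besides the shell and the picture viewer there is one more tool, called after "Request:" as name([rows], argument=value, ...), one row to a line, values as JSON. play_rows: Moves the arm, as the interface text tells. Its arguments: {"type":"object","properties":{"steps":{"type":"array"},"newtons":{"type":"number"}},"required":["steps"]}

```bash
ls; mkdir -p pics; python3 - <<'E'
from plant import robot
import cv2,numpy as np
print(robot.hold_point_z); s=robot.sense(); print(s['clock'],s['ee_pos'],s['orientation'],s['width'])
for c in ['top','side']:
    f=robot.grab_frame(c); cv2.imwrite(f'pics/{c}0.png',f['image'][:,:,::-1]); np.savez(f'{c}.npz',**{k:f[k] for k in('intrinsics','k1','R','t')})
    for n in ['rack','stop_face','runner_mid','panel_low_centre','strip_a','strip_b','panel_new_centre','stick_a_centre','stick_b_centre','mug','flux_bottle','marker_black','tape_black']:
        print(c,n,[(np.round(d['uv'],1).tolist(),round(d['p'],2)) for d in robot.search_frame(n,c)[:3]])
f=robot.grab_frame('wrist');print(f['hand_eye'],f['intrinsics'],f['k1']); print(robot.sense()['clock'])
E
```

```text
pics
0.0187
0.0 [ 0.23930922 -0.68346885  0.23011517] [-3.13931514e+00  1.24240391e-04  3.36898654e-01] 1.0017254650104181
top rack [([324.9, 278.4], 0.63), ([256.9, 185.2], 0.3)]
top stop_face [([321.4, 280.5], 0.59)]
top runner_mid [([320.2, 284.4], 0.72)]
top panel_low_centre [([294.2, 276.8], 0.84)]
top strip_a [([297.5, 275.4], 0.79), ([201.2, 243.2], 0.56), ([257.5, 185.0], 0.5)]
top strip_b [([297.5, 275.4], 0.79), ([201.2, 243.2], 0.56), ([257.5, 185.0], 0.5)]
top panel_new_centre [([359.2, 289.6], 0.59)]
top stick_a_centre [([195.3, 303.6], 0.89)]
top stick_b_centre [([203.6, 238.5], 0.81)]
top mug [([457.9, 317.2], 0.86)]
top flux_bottle [([199.5, 183.0], 0.73)]
top marker_black [([175.9, 198.9], 0.55)]
top tape_black [([258.4, 182.9], 0.92)]
side rack [([349.9, 258.5], 0.58)]
side stop_face [([348.9, 260.8], 0.85)]
side runner_mid []
side panel_low_centre [([346.6, 256.3], 0.9)]
side strip_a [([349.2, 252.4], 0.74), ([237.4, 308.9], 0.67)]
side strip_b [([349.2, 252.4], 0.74), ([237.4, 308.9], 0.67)]
side panel_new_centre [([352.8, 231.7], 0.93)]
side stick_a_centre [([398.7, 318.3], 0.59)]
side stick_b_centre [([319.6, 317.0], 0.59)]
side mug [([369.8, 189.0], 0.86)]
side flux_bottle [([238.7, 309.2], 0.76)]
side marker_black [([253.7, 338.2], 0.92), ([370.4, 189.9], 0.26)]
side tape_black [([253.6, 283.0], 0.96), ([352.0, 259.8], 0.59)]
[[ 1.39850995e-03 -9.55743796e-01 -2.94196941e-01  7.48269063e-02]
 [ 9.99998974e-01  1.24533976e-03  7.07970547e-04  2.26833601e-04]
 [-3.10263311e-04 -2.94197629e-01  9.55744557e-01 -1.42800223e-01]
 [ 0.00000000e+00  0.00000000e+00  0.00000000e+00  1.00000000e+00]] [[397.41361103   0.         320.35270068]
 [  0.         397.41361103 244.51206707]
 [  0.           0.           1.        ]] 0.006893301415807028
1.45
```

View pics/top0.png

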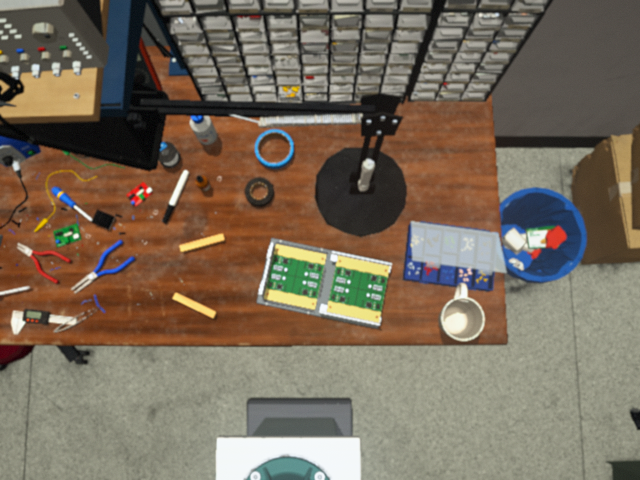

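View pics/side0.png

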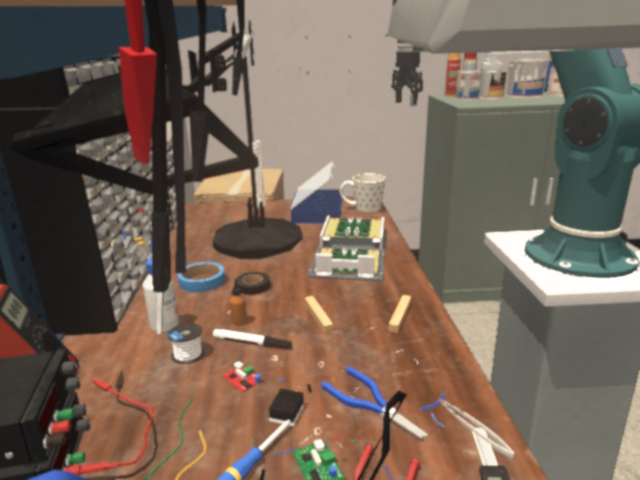

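The top picture shows the rack with corners near (271,240), (392,262), (380,326) and (258,304). The lower panel and stop are at the left end (294,277), which is world +y, and the waiting panel is at (359,290). The sticks are at (203,242) and (194,305). The side view agrees, with the stop posts at the near end around (348,262).

```bash
cat >h.py <<'E'
import numpy as np,cv2
from scipy.spatial.transform import Rotation as Ro
from plant import robot
def pose(s=None):
    s=s or robot.sense(); return Ro.from_euler('xyz',s['orientation']).as_matrix(),np.array(s['ee_pos'])
def cam(name):
    """frame plus camera-to-world R, t"""
    P=pose(); f=robot.grab_frame(name)
    if name=='wrist':
        H=np.array(f['hand_eye']); f['Rc']=P[0]@H[:3,:3]; f['tc']=P[0]@H[:3,3]+P[1]
    else: f['Rc']=np.array(f['R']).T; f['tc']=-f['Rc']@np.array(f['t'])
    return f
def ray2plane(f,uv,z):
    uv=np.atleast_2d(np.array(uv,float)); K=np.array(f['intrinsics'])
    d=np.c_[(uv[:,0]-K[0,2])/K[0,0],(uv[:,1]-K[1,2])/K[1,1]]; u=d.copy()
    for _ in range(8): u=d/(1+f['k1']*(u**2).sum(1,keepdims=True))
    w=np.c_[u,np.ones(len(u))]@f['Rc'].T
    return f['tc']+w*((z-f['tc'][2])/w[:,2])[:,None]
def project(f,X):
    p=(np.atleast_2d(X)-f['tc'])@f['Rc']; u=p[:,:2]/p[:,2:]
    u=u*(1+f['k1']*(u**2).sum(1,keepdims=True)); K=np.array(f['intrinsics'])
    return u@np.diag([K[0,0],K[1,1]])+K[:2,2]
def rect(f,m,z):
    """mask -> centre, long-axis yaw, sizes on plane z"""
    c,_=cv2.findContours(m.astype(np.uint8),0,2); c=max(c,key=cv2.contourArea)[:,0]
    W=ray2plane(f,c,z)[:,:2]; (cx,cy),(a,b),t=cv2.minAreaRect((W*1000).astype(np.float32))
    if a<b: a,b,t=b,a,t+90
    return np.round([cx,cy,a,b,(t+90)%180-90],1)
E
python3 - <<'E'
from h import *
f=cam('top')
for n,z in [('stick_a',.016),('stick_b',.016),('panel_new',.03),('panel_low',.009),('rack',.006)]:
    for d in robot.outline_of(n,'top')[:2]: print(n,round(d['p'],2),d['mask'].sum(),rect(f,d['mask'],z))
print((ray2plane(f,[(271,240),(392,262),(380,326),(258,304)],.006)*1000).round())
print(f['tc'],robot.sense()['clock'])
E
```

```text
stick_a 0.68 293 [443.2 212.3 102.7  16.   64. ]
stick_a 0.68 374 [587.7 200.2 104.9  22.1 -73.1]
stick_b 0.68 293 [443.2 212.3 102.7  16.   64. ]
stick_b 0.68 374 [587.7 200.2 104.9  22.1 -73.1]
panel_new 0.65 3053 [ 478.2 -157.9  131.3  120.2  -12.1]
panel_new 0.17 1722 [ 416.2 -394.6  119.    98.3  -35.1]
panel_low 0.94 2952 [510.  -15.3 132.1 120.7 -11.9]
rack 0.6 2388 [495.1 -81.6 287.4 157.9  78.1]
[[ 594.   41.    6.]
 [ 541. -239.    6.]
 [ 395. -208.    6.]
 [ 446.   69.    6.]]
[ 0.3564691  -0.07197963  1.24618495] 1.75
```

```bash
cat >>h.py <<'E'
def plan(wps,g,step=.04,p0=None):
    """rows through waypoints (x,y,z,yaw_deg), tool straight down, from the pose now"""
    R,p=pose(); out=[]; err=Ro.from_matrix(R)
    p,y=(p,np.arctan2(R[1,0],R[0,0])) if p0 is None else (np.array(p0[:3]),np.radians(p0[3]))
    for w in wps:
        q=np.array(w[:3]); yw=np.radians(w[3])
        n=max(1,int(np.ceil(np.linalg.norm(q-p)/step-.03)),int(np.ceil(abs(yw-y)/.115-.05)))
        d=(q-p)/n; dy=(yw-y)/n
        for i in range(n):
            c,s=np.cos(y),np.sin(y)
            out.append([g,[round(float(v),4) for v in (c*d[0]+s*d[1],s*d[0]-c*d[1],-d[2])],[0,0,round(float(-dy),3)]]); y+=dy
        p=q
    for i in range(0,len(out),5): print(out[i:i+5])
def st():
    s=robot.sense(); R,p=pose(s); print(round(s['clock'],2),p.round(4),'yaw',round(np.degrees(np.arctan2(R[1,0],R[0,0])),1),'rp',np.round(s['orientation'][:2],3),'w',round(s['width'],3),'F',np.round(s['force'],1),round(s['gripper_force'],1))
E
python3 - <<'E'
from h import *
plan([(.48,-.3,.23,64),(.47,.15,.2,64)],60)
E
```

```text
[[60, [0.0295, -0.0236, 0.0001], [0, 0, -0.065]], [60, [0.031, -0.0216, 0.0001], [0, 0, -0.065]], [60, [0.0323, -0.0196, 0.0001], [0, 0, -0.065]], [60, [0.0335, -0.0174, 0.0001], [0, 0, -0.065]], [60, [0.0346, -0.0152, 0.0001], [0, 0, -0.065]]]
[[60, [0.0355, -0.0129, 0.0001], [0, 0, -0.065]], [60, [0.0363, -0.0106, 0.0001], [0, 0, -0.065]], [60, [0.0369, -0.0082, 0.0001], [0, 0, -0.065]], [60, [0.0373, -0.0058, 0.0001], [0, 0, -0.065]], [60, [0.0376, -0.0034, 0.0001], [0, 0, -0.065]]]
[[60, [0.0378, -0.0009, 0.0001], [0, 0, -0.065]], [60, [0.0377, 0.0015, 0.0001], [0, 0, -0.065]], [60, [0.0333, -0.0172, 0.0025], [0, 0, 0.0]], [60, [0.0333, -0.0172, 0.0025], [0, 0, 0.0]], [60, [0.0333, -0.0172, 0.0025], [0, 0, 0.0]]]
[[60, [0.0333, -0.0172, 0.0025], [0, 0, 0.0]], [60, [0.0333, -0.0172, 0.0025], [0, 0, 0.0]], [60, [0.0333, -0.0172, 0.0025], [0, 0, 0.0]], [60, [0.0333, -0.0172, 0.0025], [0, 0, 0.0]], [60, [0.0333, -0.0172, 0.0025], [0, 0, 0.0]]]
[[60, [0.0333, -0.0172, 0.0025], [0, 0, 0.0]], [60, [0.0333, -0.0172, 0.0025], [0, 0, 0.0]], [60, [0.0333, -0.0172, 0.0025], [0, 0, 0.0]], [60, [0.0333, -0.0172, 0.0025], [0, 0, 0.0]]]
```

Request:
play_rows([
  [60,[0.03,-0.024,0],[0,0,-0.065]],
  [60,[0.031,-0.022,0],[0,0,-0.065]],
  [60,[0.032,-0.02,0],[0,0,-0.065]],
  [60,[0.034,-0.017,0],[0,0,-0.065]],
  [60,[0.035,-0.015,0],[0,0,-0.065]],
])

```text
clock: 2.17
ee_pos: [0.3414, -0.5217, 0.2315]
orientation: [3.141, 0.0, 0.665]
force: [1.3, 0.4, 0.6]
width: 0.593
gripper_force: 0.0
```

Request:
play_rows([
  [60,[0.035,-0.013,0],[0,0,-0.065]],
  [60,[0.036,-0.011,0],[0,0,-0.065]],
  [60,[0.037,-0.008,0],[0,0,-0.065]],
  [60,[0.037,-0.006,0],[0,0,-0.065]],
  [60,[0.038,-0.003,0],[0,0,-0.065]],
])

```text
clock: 2.58
ee_pos: [0.441, -0.3619, 0.2316]
orientation: [3.141, 0.0, 0.99]
force: [0.2, -0.3, -0.4]
width: 0.593
gripper_force: 0.0
```

Request:
play_rows([
  [60,[0.038,-0.001,0],[0,0,-0.065]],
  [60,[0.038,0.001,0],[0,0,-0.065]],
  [60,[0.033,-0.017,0.002],[0,0,0]],
  [60,[0.033,-0.017,0.002],[0,0,0]],
  [60,[0.033,-0.017,0.002],[0,0,0]],
])

```text
clock: 3.0
ee_pos: [0.4782, -0.1855, 0.2255]
orientation: [3.141, -0.0, 1.117]
force: [0.6, -0.6, -0.3]
width: 0.598
gripper_force: 0.0
```

```bash
python3 - <<'E'
from h import *
f=cam('wrist'); cv2.imwrite('pics/w1.png',f['image'][:,:,::-1])
for n,z in [('panel_new',.03),('panel_low',.009)]:
    for d in robot.outline_of(n,'wrist')[:2]: print(n,round(d['p'],2),d['mask'].sum(),rect(f,d['mask'],z))
st()
E
```

```text
panel_new 0.56 21536 [ 477.6 -158.2  130.7  121.   -12.1]
panel_low 0.77 13436 [503.7 -37.4 130.4  77.7 -12.5]
3.15 [ 0.4781 -0.1835  0.2255] yaw 64.4 rp [-3.141e+00 -1.000e-03] w 0.602 F [ 0.2 -0.4  0.7] 0.0
```

Request:
play_rows([
  [60,[0.033,-0.017,0.002],[0,0,0]],
  [60,[0.033,-0.017,0.002],[0,0,0]],
  [60,[0.033,-0.017,0.002],[0,0,0]],
  [60,[0.033,-0.017,0.002],[0,0,0]],
  [60,[0.033,-0.017,0.002],[0,0,0]],
])

```text
clock: 3.57
ee_pos: [0.4745, -0.0018, 0.2156]
orientation: [3.14, 0.0, 1.113]
force: [0.7, 0.7, 0.4]
width: 0.598
gripper_force: 0.0
```

```bash
python3 - <<'E'
from h import *
f=cam('wrist'); cv2.imwrite('pics/w2.png',f['image'][:,:,::-1])
for n,z in [('panel_low',.009),('stick_a',.016)]:
    for d in robot.outline_of(n,'wrist')[:3]: print(n,round(d['p'],2),d['mask'].sum(),rect(f,d['mask'],z))
st()
a,b=cv2.imread('pics/w1.png'),cv2.imread('pics/w2.png')
cv2.imwrite('pics/w12.png',cv2.resize(np.hstack([a,b]),(800,300)))
E
```

```text
panel_low 0.97 19057 [508.5 -15.9 130.2 119.9 -12.1]
panel_low 0.35 15272 [492.  -92.4 308.3 157.8  78.3]
stick_a 0.68 1404 [429.5 180.4  38.1  20.   65.3]
3.72 [4.746e-01 4.000e-04 2.156e-01] yaw 64.3 rp [ 3.141e+00 -1.000e-03] w 0.602 F [-0.1 -1.1  0.5] 0.0
```

View pics/w12.png

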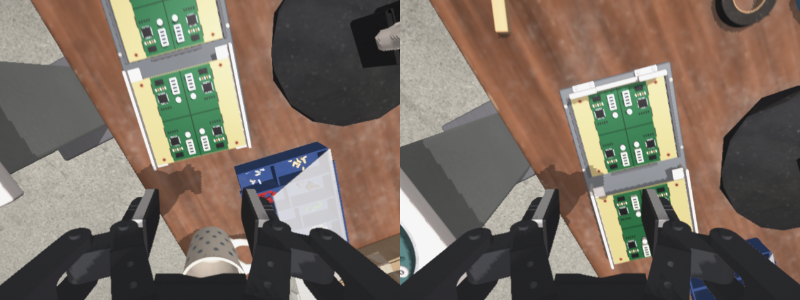

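The left half shows the waiting panel on the white runners, with the mug at its near end. The right half shows the lower panel fully visible with the stop bar behind it, and one stick at the top left. The panel centres agree with the top camera within about 1 mm.

Request:
play_rows([
  [60,[0.035,-0.01,0.002],[0,0,0]],
  [60,[0.035,-0.01,0.002],[0,0,0]],
  [60,[0.035,-0.01,0.002],[0,0,0]],
  [60,[0.0,0,0],[0,0,0]],
])

```text
clock: 4.05
ee_pos: [0.4959, 0.1121, 0.21]
orientation: [3.14, -0.007, 1.123]
force: [0.4, -0.5, -0.0]
width: 0.6
gripper_force: 0.0
```

```bash
python3 - <<'E'
from h import *
f=cam('wrist'); cv2.imwrite('pics/w3.png',f['image'][:,:,::-1])
for d in robot.outline_of('stick_a','wrist')[:3]: print(round(d['p'],2),d['uv'],d['mask'].sum(),rect(f,d['mask'],.016))
st()
E
```

```text
0.61 [374.2, 63.4] 3483 [586.4 200.5 105.7  19.1 -74.6]
0.57 [210.9, 126.7] 3078 [444.8 212.6 104.   19.7  64.9]
4.15 [0.4942 0.1054 0.2093] yaw 64.0 rp [3.141 0.   ] w 0.599 F [ 0.1 -0.2 -0.4] 0.0
```

```bash
python3 - <<'E'
from h import *
plan([(.444,.2125,.07,64.5),(.444,.2125,.005,64.5)],55)
E
```

```text
[[55, [0.0149, -0.0184, 0.0279], [0, 0, -0.002]], [55, [0.0149, -0.0184, 0.0279], [0, 0, -0.002]], [55, [0.0149, -0.0184, 0.0279], [0, 0, -0.002]], [55, [0.015, -0.0183, 0.0279], [0, 0, -0.002]], [55, [0.015, -0.0183, 0.0279], [0, 0, -0.002]]]
[[55, [0.0, 0.0, 0.0325], [0, 0, -0.0]], [55, [0.0, 0.0, 0.0325], [0, 0, -0.0]]]
```

Request:
play_rows([
  [55,[0.015,-0.0184,0.028],[0,0,-0.002]],
  [55,[0.015,-0.0184,0.028],[0,0,-0.002]],
  [55,[0.015,-0.0184,0.028],[0,0,-0.002]],
  [55,[0.015,-0.0184,0.028],[0,0,-0.002]],
  [55,[0.015,-0.0184,0.028],[0,0,-0.002]],
])

```text
clock: 4.57
ee_pos: [0.444, 0.2106, 0.0683]
orientation: [3.14, 0.001, 1.121]
force: [1.1, -0.6, -0.0]
width: 0.551
gripper_force: 0.0
```

Request:
play_rows([
  [55,[0,0,0.02],[0,0,0]],
  [55,[0,0,0.015],[0,0,0]],
  [55,[0,0,0],[0,0,0]],
])

```text
clock: 4.82
ee_pos: [0.4422, 0.21, 0.0318]
orientation: [-3.14, 0.006, 1.124]
force: [-0.5, 0.1, 0.5]
width: 0.55
gripper_force: 0.0
```

```bash
python3 - <<'E'
from h import *
st()
plan([(.444,.2125,.005,64.5)],55)
E
```

```text
4.82 [0.4422 0.21   0.0318] yaw 64.4 rp [-3.14   0.006] w 0.55 F [-0.5  0.1  0.5] 0.0
[[55, [0.003, 0.0005, 0.0268], [0, 0, -0.002]]]
```

Request:
play_rows([
  [55,[0.002,0,0.015],[0,0,0]],
  [55,[0,0,0.011],[0,0,0]],
  [55,[0,0,0],[0,0,0]],
  [10,[0,0,0],[0,0,0]],
  [10,[0,0,0],[0,0,0]],
], newtons=30)

```text
clock: 5.23
ee_pos: [0.4447, 0.2141, 0.0093]
orientation: [3.14, -0.0, 1.124]
force: [0.2, 0.3, 0.1]
width: 0.279
gripper_force: 0.0
```

Request:
play_rows([
  [10,[0,0,0],[0,0,0]],
  [10,[0,0,0],[0,0,0]],
  [10,[0,0,0],[0,0,0]],
], newtons=30)

```text
clock: 5.48
ee_pos: [0.4445, 0.2145, 0.0094]
orientation: [3.14, -0.0, 1.126]
force: [0.5, -1.8, 7.2]
width: 0.173
gripper_force: 30.4
```

```bash
python3 - <<'E'
from h import *
st()
plan([(.444,.2125,.06,64.5),(.4567,-.0047,.06,77.9),(.4567,-.0047,.03,77.9)],10)
E
```

```text
5.48 [0.4445 0.2145 0.0094] yaw 64.5 rp [ 3.14 -0.  ] w 0.173 F [ 0.5 -1.8  7.2] 30.4
[[10, [-0.001, 0.0002, -0.0253], [0, 0, -0.0]], [10, [-0.001, 0.0002, -0.0253], [0, 0, -0.0]], [10, [-0.0318, 0.0175, -0.0], [0, 0, -0.039]], [10, [-0.0324, 0.0162, -0.0], [0, 0, -0.039]], [10, [-0.033, 0.015, -0.0], [0, 0, -0.039]]]
[[10, [-0.0336, 0.0137, -0.0], [0, 0, -0.039]], [10, [-0.0341, 0.0124, -0.0], [0, 0, -0.039]], [10, [-0.0345, 0.011, -0.0], [0, 0, -0.039]], [10, [0.0, 0.0, 0.03], [0, 0, 0.0]]]
```

```bash
python3 - <<'E'
from h import *
plan([(.444,.2125,.09,64.5),(.4567,-.0047,.09,77.9)],10)
E
```

```text
[[10, [-0.001, 0.0002, -0.0403], [0, 0, -0.0]], [10, [-0.001, 0.0002, -0.0403], [0, 0, -0.0]], [10, [-0.0318, 0.0175, -0.0], [0, 0, -0.039]], [10, [-0.0324, 0.0162, -0.0], [0, 0, -0.039]], [10, [-0.033, 0.015, -0.0], [0, 0, -0.039]]]
[[10, [-0.0336, 0.0137, -0.0], [0, 0, -0.039]], [10, [-0.0341, 0.0124, -0.0], [0, 0, -0.039]], [10, [-0.0345, 0.011, -0.0], [0, 0, -0.039]]]
```

Request:
play_rows([
  [10,[0,0,-0.02],[0,0,0]],
  [10,[0,0,-0.03],[0,0,0]],
  [10,[0,0,-0.03],[0,0,0]],
])

```text
clock: 5.73
ee_pos: [0.4427, 0.2149, 0.0889]
orientation: [-3.14, 0.002, 1.127]
force: [0.6, 0.4, -0.8]
width: 0.175
gripper_force: 29.5
```

Request:
play_rows([
  [10,[-0.032,0.0175,0],[0,0,-0.039]],
  [10,[-0.0325,0.016,0],[0,0,-0.039]],
  [10,[-0.033,0.015,0],[0,0,-0.039]],
  [10,[-0.034,0.0137,0],[0,0,-0.039]],
  [10,[-0.034,0.0124,0],[0,0,-0.039]],
])

```text
clock: 6.15
ee_pos: [0.4539, 0.0322, 0.0888]
orientation: [3.141, -0.0, 1.325]
force: [0.5, -0.6, -0.9]
width: 0.173
gripper_force: 29.5
```

Request:
play_rows([
  [10,[-0.0345,0.011,0],[0,0,-0.039]],
  [10,[0,0,0],[0,0,0]],
  [10,[0,0,0],[0,0,0]],
])

```text
clock: 6.4
ee_pos: [0.4559, -0.0057, 0.0885]
orientation: [3.141, 0.001, 1.354]
force: [0.3, 0.6, 0.7]
width: 0.175
gripper_force: 29.5
```

```bash
python3 - <<'E'
from h import *
f=cam('wrist'); cv2.imwrite('pics/w4.png',f['image'][:,:,::-1])
for d in robot.outline_of('stick_a','wrist')[:3]: print(round(d['p'],2),d['uv'],d['mask'].sum(),rect(f,d['mask'],.09))
st()
plan([(.4567,-.0047,.06,77.9)],10)
E
```

```text
0.59 [320.2, 304.4] 10412 [455.6  -7.9 110.2  16.6  77.6]
6.5 [ 0.4564 -0.0019  0.0886] yaw 78.0 rp [ 3.141e+00 -1.000e-03] w 0.173 F [ 0.2  0.7 -0.5] 29.5
[[10, [-0.0027, 0.0009, 0.0286], [0, 0, 0.001]]]
```

View pics/w4.png

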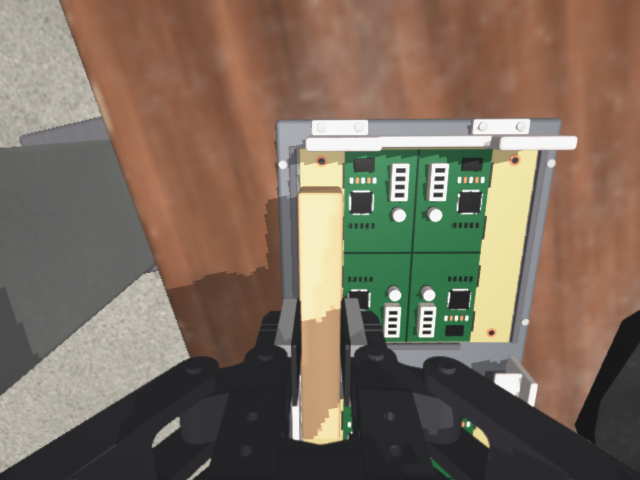

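The picture shows the stick held straight between the fingers, rows 187 to 443 around column 320, above the left (+x) bare strip. The stop bar is at row 143.

```bash
python3 - <<'E'
from h import *
f=cam('wrist'); d=robot.outline_of('stick_a','wrist')[0]; r=rect(f,d['mask'],.097); print(r)
R,p=pose(); print(((np.r_[r[:2]/1000,.089]-p)@R).round(4)); st()
for n in range(4): print(robot.sense()['ee_pos'].round(4))
for u in ([300,187],[341,187],[303,443],[342,443]): print(ray2plane(f,u,.097).round(4))
E
```

```text
[ 4.568e+02 -4.000e-01  1.048e+02  1.600e+01  7.820e+01]
[ 0.0003  0.0004 -0.0004]
6.6 [ 0.4564 -0.0007  0.0886] yaw 78.1 rp [ 3.141e+00 -1.000e-03] w 0.172 F [ 0.5  1.  -0.4] 29.5
[ 0.4564 -0.0007  0.0886]
[ 0.4564 -0.0007  0.0886]
[ 0.4564 -0.0007  0.0886]
[ 0.4564 -0.0007  0.0886]
[[0.4609 0.052  0.097 ]]
[[0.4745 0.0491 0.097 ]]
[[ 0.4384 -0.0526  0.097 ]]
[[ 0.4543 -0.056   0.097 ]]
```

Request:
play_rows([
  [10,[-0.002,0,0.025],[0,0,0]],
  [10,[0,0,0.02],[0,0,0]],
  [10,[0,0,0.015],[0,0,0]],
  [10,[0,0,0.003],[0,0,0]],
  [10,[0,0,0.002],[0,0,0]],
])

```text
clock: 7.02
ee_pos: [0.4554, -0.0026, 0.0227]
orientation: [-3.14, 0.0, 1.364]
force: [0.3, 0.2, -0.3]
width: 0.173
gripper_force: 29.5
```

Request:
play_rows([
  [10,[0,0,0.002],[0,0,0]],
  [10,[0,0,0.001],[0,0,0]],
])

```text
clock: 7.18
ee_pos: [0.4562, -0.0036, 0.0208]
orientation: [3.141, -0.001, 1.362]
force: [0.5, 0.4, -0.2]
width: 0.174
gripper_force: 29.5
```

Request:
play_rows([
  [10,[0,0,0.001],[0,0,0]],
  [10,[0,0,0.001],[0,0,0]],
])

```text
clock: 7.35
ee_pos: [0.4562, -0.0043, 0.0188]
orientation: [3.14, -0.0, 1.361]
force: [-0.1, -0.3, -1.2]
width: 0.174
gripper_force: 29.5
```

Request:
play_rows([
  [10,[0,0,0.0005],[0,0,0]],
  [10,[0,0,0],[0,0,0]],
])

```text
clock: 7.52
ee_pos: [0.4561, -0.0044, 0.0184]
orientation: [3.14, -0.0, 1.361]
force: [-0.8, 0.5, 4.0]
width: 0.178
gripper_force: 30.0
```

Request:
play_rows([
  [30,[0,0,0],[0,0,0]],
  [40,[0,0,0],[0,0,0]],
  [40,[0,0,-0.01],[0,0,0]],
  [40,[0,0,-0.03],[0,0,0]],
  [40,[0,0,-0.03],[0,0,0]],
])

```text
clock: 7.93
ee_pos: [0.4545, -0.0044, 0.0877]
orientation: [-3.138, 0.001, 1.361]
force: [1.8, 0.6, 0.1]
width: 0.397
gripper_force: 0.0
```

```bash
python3 - <<'E'
from h import *
f=cam('wrist'); cv2.imwrite('pics/w5.png',f['image'][:,:,::-1])
for d in robot.outline_of('stick_a','wrist')[:2]: print(round(d['p'],2),d['uv'],d['mask'].sum(),rect(f,d['mask'],.025))
for d in robot.outline_of('panel_low','wrist')[:2]: print(round(d['p'],2),d['uv'],d['mask'].sum(),rect(f,d['mask'],.009))
st()
plan([(.587,.2005,.085,105.8),(.587,.2005,.035,105.8)],55)
E
```

```text
0.81 [324.3, 255.0] 5307 [456.6  -4.4 105.6  16.8  78.2]
0.67 [433.2, 240.5] 36116 [508.1 -15.8 130.7 120.5 -12.3]
8.08 [ 0.4571 -0.0045  0.0895] yaw 77.9 rp [ 3.137e+00 -1.000e-03] w 0.399 F [-0.5  1.3  0.7] 0.0
[[55, [0.0325, 0.012, 0.0006], [0, 0, -0.07]], [55, [0.0316, 0.0142, 0.0006], [0, 0, -0.07]], [55, [0.0305, 0.0164, 0.0006], [0, 0, -0.07]], [55, [0.0293, 0.0185, 0.0006], [0, 0, -0.07]], [55, [0.028, 0.0205, 0.0006], [0, 0, -0.07]]]
[[55, [0.0265, 0.0224, 0.0006], [0, 0, -0.07]], [55, [0.0249, 0.0242, 0.0006], [0, 0, -0.07]], [55, [0.0, 0.0, 0.025], [0, 0, 0.0]], [55, [0.0, 0.0, 0.025], [0, 0, 0.0]]]
```

Request:
play_rows([
  [55,[0.0325,0.012,0],[0,0,-0.07]],
  [55,[0.0316,0.014,0],[0,0,-0.07]],
  [55,[0.0305,0.0165,0],[0,0,-0.07]],
  [55,[0.0293,0.0185,0],[0,0,-0.07]],
  [55,[0.028,0.0205,0],[0,0,-0.07]],
])

```text
clock: 8.5
ee_pos: [0.548, 0.1432, 0.0866]
orientation: [-3.14, 0.001, 1.714]
force: [-0.1, 0.5, -0.5]
width: 0.553
gripper_force: 0.0
```

Request:
play_rows([
  [55,[0.0265,0.0225,0],[0,0,-0.07]],
  [55,[0.025,0.024,0],[0,0,-0.07]],
  [55,[0,0,0.025],[0,0,0]],
  [55,[0,0,0.02],[0,0,0]],
  [55,[0,0,0],[0,0,0]],
])

```text
clock: 8.92
ee_pos: [0.5817, 0.2, 0.038]
orientation: [-3.133, 0.001, 1.852]
force: [-0.8, -1.2, -0.1]
width: 0.549
gripper_force: 0.0
```

```bash
python3 - <<'E'
from h import *
f=cam('wrist')
for d in robot.outline_of('stick_a','wrist')[:2]: print(round(d['p'],2),d['uv'],d['mask'].sum(),rect(f,d['mask'],.016))
st()
plan([(.587,.2005,.007,105.8)],55)
E
```

```text
0.77 [338.2, 281.7] 7630 [587.5 202.2 106.2  16.4 -74.3]
9.02 [0.5835 0.2002 0.0411] yaw 106.0 rp [-3.138e+00  1.000e-03] w 0.547 F [0.3 0.2 0.6] 0.0
[[55, [-0.0006, 0.0035, 0.0341], [0, 0, 0.004]]]
```

Request:
play_rows([
  [55,[0.001,0.004,0.015],[0,0,0]],
  [55,[0,0,0.015],[0,0,0]],
  [55,[0,0,0.002],[0,0,0]],
  [10,[0,0,0],[0,0,0]],
  [10,[0,0,0],[0,0,0]],
], newtons=30)

```text
clock: 9.43
ee_pos: [0.5888, 0.2031, 0.0112]
orientation: [3.141, -0.0, 1.851]
force: [0.4, -1.5, -0.0]
width: 0.277
gripper_force: 0.0
```

Request:
play_rows([
  [10,[0,0,0],[0,0,0]],
  [10,[0,0,0],[0,0,0]],
  [10,[0,0,0],[0,0,0]],
  [10,[0,0,0],[0,0,0]],
])

```text
clock: 9.77
ee_pos: [0.5891, 0.2033, 0.0116]
orientation: [3.14, -0.0, 1.851]
force: [0.3, -0.5, 4.2]
width: 0.174
gripper_force: 31.1
```

Request:
play_rows([
  [10,[0,0,-0.02],[0,0,0]],
  [10,[0,0,-0.03],[0,0,0]],
  [10,[0,0,-0.03],[0,0,0]],
  [10,[0,0,0],[0,0,0]],
])

```text
clock: 10.1
ee_pos: [0.5918, 0.2052, 0.0961]
orientation: [3.132, -0.002, 1.851]
force: [1.7, 0.7, 0.0]
width: 0.17
gripper_force: 30.7
```

```bash
python3 - <<'E'
from h import *
st()
plan([(.5603,-.0271,.09,77.9)],10)
E
```

```text
10.1 [0.5918 0.2052 0.0961] yaw 106.0 rp [ 3.132e+00 -2.000e-03] w 0.17 F [1.7 0.7 0. ] 30.7
[[10, [-0.0358, -0.0157, 0.001], [0, 0, 0.082]], [10, [-0.0369, -0.0128, 0.001], [0, 0, 0.082]], [10, [-0.0378, -0.0097, 0.001], [0, 0, 0.082]], [10, [-0.0385, -0.0066, 0.001], [0, 0, 0.082]], [10, [-0.0389, -0.0034, 0.001], [0, 0, 0.082]]]
[[10, [-0.0391, -0.0002, 0.001], [0, 0, 0.082]]]
```

Request:
play_rows([
  [10,[-0.0358,-0.0157,0.001],[0,0,0.082]],
  [10,[-0.037,-0.0128,0.001],[0,0,0.082]],
  [10,[-0.038,-0.0097,0.001],[0,0,0.082]],
  [10,[-0.0385,-0.0066,0.001],[0,0,0.082]],
  [10,[-0.039,-0.0034,0.001],[0,0,0.082]],
])

```text
clock: 10.52
ee_pos: [0.5615, 0.0075, 0.0855]
orientation: [-3.141, 0.0, 1.437]
force: [0.6, -0.6, -0.8]
width: 0.174
gripper_force: 30.6
```

Request:
play_rows([
  [10,[-0.039,0,0.001],[0,0,0.082]],
  [10,[0,0,0],[0,0,0]],
  [10,[0,0,0],[0,0,0]],
  [10,[0,0,0],[0,0,0]],
])

```text
clock: 10.85
ee_pos: [0.5573, -0.0291, 0.0847]
orientation: [3.141, -0.001, 1.359]
force: [0.1, 0.3, -0.4]
width: 0.171
gripper_force: 30.6
```

```bash
python3 - <<'E'
from h import *
f=cam('wrist')
for d in robot.outline_of('stick_a','wrist')[:3]:
    print(round(d['p'],2),d['uv'],d['mask'].sum(),rect(f,d['mask'],pose()[1][2]+.0055))
st()
plan([(.5603,-.0271,.09,77.9)],10)
E
```

```text
0.67 [226.6, 228.2] 30290 [533.1   6.5  81.5  75.1 -11.3]
0.59 [320.5, 307.3] 10074 [557.4 -28.6 105.6  16.1  77.6]
0.56 [130.8, 250.5] 7662 [496.2  10.8  71.5  15.4  78. ]
10.95 [ 0.5576 -0.0273  0.0849] yaw 78.0 rp [ 3.141e+00 -2.000e-03] w 0.172 F [ 0.9 -0.5  0.1] 30.6
[[10, [0.0007, 0.0026, -0.0051], [0, 0, 0.002]]]
```

Request:
play_rows([
  [10,[0.0015,0.0025,0.02],[0,0,0]],
  [10,[0,0,0.02],[0,0,0]],
  [10,[0,0,0.013],[0,0,0]],
  [10,[0,0,0.005],[0,0,0]],
  [10,[0,0,0.001],[0,0,0]],
])

```text
clock: 11.37
ee_pos: [0.5595, -0.0265, 0.0248]
orientation: [-3.14, -0.0, 1.362]
force: [-0.4, 0.5, -1.2]
width: 0.17
gripper_force: 30.6
```

Request:
play_rows([
  [10,[0,0,0.001],[0,0,0]],
  [10,[0,0,0.001],[0,0,0]],
])

```text
clock: 11.53
ee_pos: [0.5607, -0.0277, 0.0244]
orientation: [3.14, -0.001, 1.36]
force: [0.1, 0.1, -1.1]
width: 0.171
gripper_force: 30.6
```

Request:
play_rows([
  [10,[0,0,0.001],[0,0,0]],
  [10,[0,0,0.001],[0,0,0]],
])

```text
clock: 11.7
ee_pos: [0.5605, -0.0284, 0.0224]
orientation: [3.14, -0.0, 1.359]
force: [0.1, 0.2, -1.2]
width: 0.172
gripper_force: 30.6
```

Request:
play_rows([
  [10,[0,0,0.0005],[0,0,0]],
  [10,[0,0,0],[0,0,0]],
])

```text
clock: 11.87
ee_pos: [0.5601, -0.0286, 0.0215]
orientation: [3.141, -0.0, 1.359]
force: [-0.2, -1.2, -1.1]
width: 0.17
gripper_force: 30.6
```

Request:
play_rows([
  [10,[0,0,0.001],[0,0,0]],
  [10,[0,0,0],[0,0,0]],
])

```text
clock: 12.03
ee_pos: [0.5602, -0.0286, 0.0206]
orientation: [3.141, 0.0, 1.359]
force: [-0.5, -0.4, 2.8]
width: 0.168
gripper_force: 31.0
```

Request:
play_rows([
  [10,[0,0,0.0005],[0,0,0]],
  [10,[0,0,0],[0,0,0]],
])

```text
clock: 12.2
ee_pos: [0.5602, -0.0286, 0.0206]
orientation: [3.141, 0.0, 1.359]
force: [-1.0, -0.6, 6.7]
width: 0.172
gripper_force: 31.5
```

Request:
play_rows([
  [30,[0,0,0],[0,0,0]],
  [40,[0,0,0],[0,0,0]],
  [40,[0,0,-0.01],[0,0,0]],
  [40,[0,0,-0.03],[0,0,0]],
  [40,[0,0,-0.04],[0,0,0]],
])

```text
clock: 12.62
ee_pos: [0.5575, -0.0285, 0.0985]
orientation: [-3.135, 0.001, 1.359]
force: [1.1, 0.3, 0.3]
width: 0.399
gripper_force: 0.0
```

```bash
python3 - <<'E'
from h import *
f=cam('wrist'); cv2.imwrite('pics/w6.png',f['image'][:,:,::-1])
for d in robot.outline_of('stick_a','wrist')[:3]: print(round(d['p'],2),d['uv'],d['mask'].sum(),rect(f,d['mask'],.025))
st()
f=cam('top'); cv2.imwrite('pics/top1.png',cv2.resize(f['image'][200:360,240:520,::-1],(784,448),interpolation=2))
for n,z in [('panel_new',.03),('panel_low',.009)]:
    d=robot.outline_of(n,'top')[0]; print(n,d['p'],rect(f,d['mask'],z))
print(ray2plane(f,[(405,283),(412,225),(462,318)],.0).round(3),ray2plane(f,[(405,283),(412,225),(462,318)],.09).round(3))
E
```

```text
0.72 [328.6, 251.2] 4921 [560.2 -29.5 106.1  16.9  78.1]
0.56 [143.3, 243.5] 6630 [459.5  -5.2 105.5  22.6  78.1]
12.72 [ 0.564  -0.028   0.1051] yaw 77.8 rp [ 3.132e+00 -3.000e-03] w 0.4 F [ 1.7 -0.1 -0.5] 0.0
panel_new 0.64 [458.7  10.   75.3  19.6  75.8]
panel_low 0.82 [515.    6.8 129.7  80.5  -9.7]
[[ 0.493 -0.269  0.   ]
 [ 0.629 -0.29   0.   ]
 [ 0.411 -0.397  0.   ]] [[ 0.483 -0.255  0.09 ]
 [ 0.61  -0.274  0.09 ]
 [ 0.407 -0.374  0.09 ]]
```

View pics/top1.png

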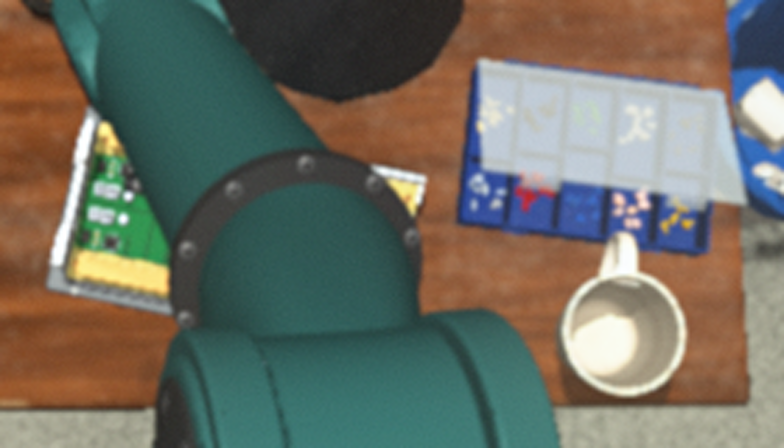

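View pics/w1.png

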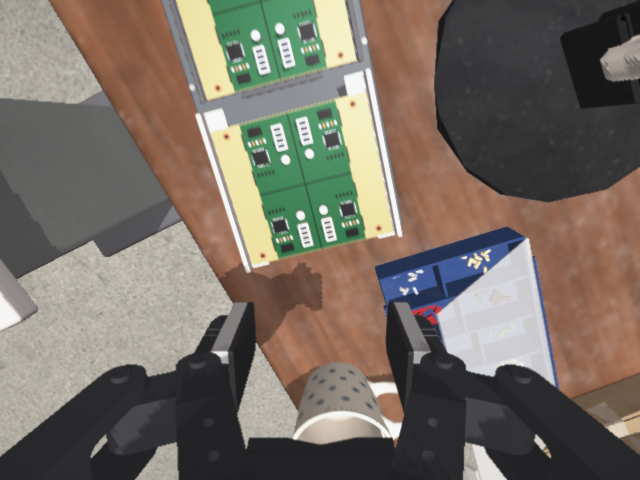

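The enlarged top picture is mostly hidden by the arm, but shows the parts box corner at full-image pixel (404,279) and the mug untouched. The wrist picture shows that same box corner at (377,266), near the waiting panel's right rear corner (400,237).

```bash
python3 - <<'E'
from h import *
f=cam('wrist'); H=np.array(f['hand_eye']); R=Ro.from_euler('xyz',[np.pi,0,np.radians(64.4)]).as_matrix()
f['Rc']=R@H[:3,:3]; f['tc']=R@H[:3,3]+np.array([.478,-.184,.2255])
t=cam('top')
for z in (0,.02,.03,.04,.05,.06,.08): print(z,ray2plane(f,[377,266],z)[0,:2].round(3),ray2plane(t,[404.5,279],z)[0,:2].round(3))
print(ray2plane(f,[(250,270),(400,237)],.03).round(4))
c=np.array([.4777,-.1581]);y=np.array([-.2113,-.9777]);x=np.array([-.9777,.2113])
g=c+(60+19)*y+4*x; print('start',g)
plan([(.49,-.10,.16,77.9),(*(g-.01*y),.16,77.9),(*g,.07,77.9)],45)
E
```

```text
0 [ 0.502 -0.263] [ 0.502 -0.268]
0.02 [ 0.503 -0.255] [ 0.5   -0.265]
0.03 [ 0.503 -0.251] [ 0.498 -0.263]
0.04 [ 0.503 -0.247] [ 0.497 -0.262]
0.05 [ 0.503 -0.243] [ 0.496 -0.26 ]
0.06 [ 0.504 -0.239] [ 0.495 -0.259]
0.08 [ 0.504 -0.231] [ 0.493 -0.255]
[[ 0.3972 -0.2049  0.03  ]
 [ 0.5319 -0.2346  0.03  ]]
start [-20.1258 -76.5512]
[[45, [-0.0281, -0.0175, -0.0203], [0, 0, -0.0]], [45, [-0.028, -0.0175, -0.0203], [0, 0, -0.0]], [45, [-0.028, -0.0175, -0.0203], [0, 0, -0.0]], [45, [-0.0399, -0.0021, -0.0], [0, 0, 0.0]], [45, [-0.0399, -0.0021, -0.0], [0, 0, 0.0]]]
[[45, [-0.0399, -0.0021, -0.0], [0, 0, 0.0]], [45, [-0.0399, -0.0021, -0.0], [0, 0, 0.0]], [45, [-0.0399, -0.0021, -0.0], [0, 0, 0.0]], [45, [-0.0399, -0.0021, -0.0], [0, 0, 0.0]], [45, [-0.0399, -0.0021, -0.0], [0, 0, 0.0]]]
[[45, [-0.0399, -0.0021, -0.0], [0, 0, 0.0]], [45, [-0.0399, -0.0021, -0.0], [0, 0, 0.0]], [45, [-0.0399, -0.0021, -0.0], [0, 0, 0.0]], [45, [-0.0399, -0.0021, -0.0], [0, 0, 0.0]], [45, [-0.0399, -0.0021, -0.0], [0, 0, 0.0]]]
[[45, [-0.0399, -0.0021, -0.0], [0, 0, 0.0]], [45, [-0.0399, -0.0021, -0.0]
[... 28229 characters left out ...]
, -0.0021, -0.0], [0, 0, 0.0]], [45, [-0.0399, -0.0021, -0.0], [0, 0, 0.0]], [45, [-0.0399, -0.0021, -0.0], [0, 0, 0.0]], [45, [-0.0399, -0.0021, -0.0], [0, 0, 0.0]], [45, [-0.0399, -0.0021, -0.0], [0, 0, 0.0]]]
[[45, [-0.0399, -0.0021, -0.0], [0, 0, 0.0]], [45, [-0.0399, -0.0021, -0.0], [0, 0, 0.0]], [45, [-0.0399, -0.0021, -0.0], [0, 0, 0.0]], [45, [-0.0399, -0.0021, -0.0], [0, 0, 0.0]], [45, [-0.0399, -0.0021, -0.0], [0, 0, 0.0]]]
[[45, [-0.0399, -0.0021, -0.0], [0, 0, 0.0]], [45, [-0.0399, -0.0021, -0.0], [0, 0, 0.0]], [45, [-0.0399, -0.0021, -0.0], [0, 0, 0.0]], [45, [-0.0033, -0.0, 0.03], [0, 0, 0.0]], [45, [-0.0033, -0.0, 0.03], [0, 0, 0.0]]]
[[45, [-0.0033, -0.0, 0.03], [0, 0, 0.0]]]
```

Unit slip in my script (mm mixed with m); nothing was sent to the arm. The box corner is near (0.50, -0.265), so a narrow pusher just behind the panel clears it.

```bash
python3 - <<'E'
from h import *
st(); plan([(.5,-.12,.14,77.9),(.457,-.2345,.11,77.9)],38)
E
```

```text
12.97 [ 0.559  -0.0288  0.099 ] yaw 77.8 rp [-3.14e+00  1.00e-03] w 0.396 F [ 0.7 -0.4 -0. ] 0.0
[[38, [-0.0339, -0.0128, -0.0137], [0, 0, -0.0]], [38, [-0.0339, -0.0128, -0.0137], [0, 0, -0.0]], [38, [-0.0339, -0.0128, -0.0137], [0, 0, -0.0]], [38, [-0.0302, -0.0045, 0.0075], [0, 0, 0.0]], [38, [-0.0302, -0.0045, 0.0075], [0, 0, 0.0]]]
[[38, [-0.0302, -0.0045, 0.0075], [0, 0, 0.0]], [38, [-0.0302, -0.0045, 0.0075], [0, 0, 0.0]]]
```

Request:
play_rows([
  [38,[-0.034,-0.013,-0.0137],[0,0,0]],
  [38,[-0.034,-0.013,-0.0137],[0,0,0]],
  [38,[-0.034,-0.013,-0.0137],[0,0,0]],
  [38,[-0.03,-0.0045,0.0075],[0,0,0]],
  [38,[-0.03,-0.0045,0.0075],[0,0,0]],
])

```text
clock: 13.38
ee_pos: [0.4777, -0.1781, 0.1257]
orientation: [-3.141, 0.0, 1.359]
force: [-0.7, -0.0, -0.0]
width: 0.378
gripper_force: 0.0
```

Request:
play_rows([
  [38,[-0.03,-0.0045,0.0075],[0,0,0]],
  [38,[-0.03,-0.0045,0.0075],[0,0,0]],
  [38,[0,0,0],[0,0,0]],
  [38,[0,0,0],[0,0,0]],
  [38,[0,0,0],[0,0,0]],
])

```text
clock: 13.8
ee_pos: [0.4572, -0.2329, 0.1101]
orientation: [-3.14, -0.001, 1.359]
force: [-0.4, 0.0, -0.5]
width: 0.379
gripper_force: 0.0
```

```bash
python3 - <<'E'
from h import *
st()
f=cam('wrist'); cv2.imwrite('pics/w7.png',f['image'][:,:,::-1])
for n,z in [('panel_new',.03)]:
    for d in robot.outline_of(n,'wrist')[:2]: print(n,round(d['p'],2),d['uv'],d['mask'].sum(),rect(f,d['mask'],z))
for d in robot.outline_of('stick_a','wrist')[:3]: print(round(d['p'],2),d['uv'],d['mask'].sum(),rect(f,d['mask'],.025))
st()
plan([(.457,-.2345,.06,77.9)],38)
E
```

```text
13.8 [ 0.4572 -0.2329  0.1101] yaw 77.9 rp [-3.14e+00 -1.00e-03] w 0.379 F [-0.4  0.  -0.5] 0.0
panel_new 0.94 [328.9, 111.5] 55360 [ 477.  -161.   130.5  115.3  -12.1]
13.95 [ 0.4583 -0.232   0.1109] yaw 78.0 rp [ 3.141e+00 -1.000e-03] w 0.383 F [-0.7 -0.3  0.3] 0.0
[[38, [-0.0014, -0.0004, 0.0254], [0, 0, 0.001]], [38, [-0.0014, -0.0004, 0.0254], [0, 0, 0.001]]]
```

View pics/w7.png

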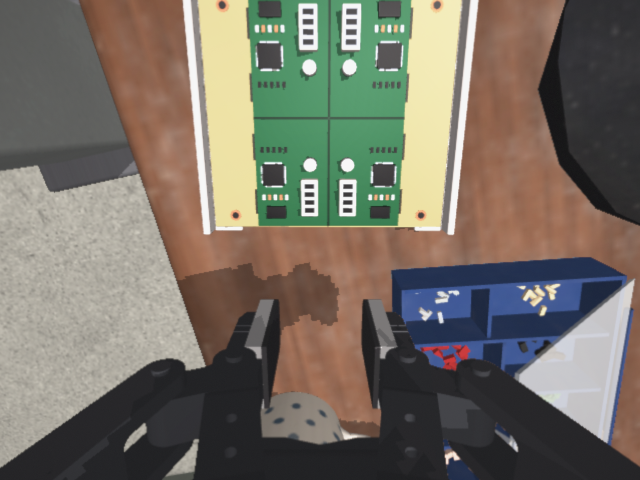

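The waiting panel sits square between the lips with its rear edge at row 228, and the fingers are behind it. The box corner at (392,272) is clear of the right finger, and the mug is at the bottom of the picture, behind the gripper.

Request:
play_rows([
  [38,[-0.004,0,0.03],[0,0,0]],
  [38,[0,0,0.03],[0,0,0]],
  [38,[0,0,0.02],[0,0,0]],
  [38,[0,0,0.01],[0,0,0]],
  [38,[0,0,0],[0,0,0]],
])

```text
clock: 14.37
ee_pos: [0.4562, -0.2357, 0.0192]
orientation: [-3.138, -0.001, 1.361]
force: [-0.0, 0.0, -0.0]
width: 0.379
gripper_force: 0.0
```

```bash
python3 - <<'E'
from h import *
st()
E
```

```text
14.37 [ 0.4562 -0.2357  0.0192] yaw 78.0 rp [-3.138e+00 -1.000e-03] w 0.379 F [-0.  0. -0.] 0.0
```

Request:
play_rows([
  [38,[0.004,0,0.004],[0,0,0]],
  [38,[0.004,0,0],[0,0,0]],
  [38,[0.006,0,0],[0,0,0]],
  [38,[0.007,0,0],[0,0,0]],
  [38,[0.008,0,0],[0,0,0]],
])

```text
clock: 14.78
ee_pos: [0.4634, -0.209, 0.0178]
orientation: [3.14, 0.001, 1.358]
force: [-0.3, -1.6, 1.5]
width: 0.379
gripper_force: 0.8
```

Request:
play_rows([
  [38,[0.008,0,0],[0,0,0]],
  [38,[0.008,0,0],[0,0,0]],
  [38,[0.008,0,0],[0,0,0]],
  [38,[0.008,0,0],[0,0,0]],
  [38,[0.008,0,0],[0,0,0]],
])

```text
clock: 15.2
ee_pos: [0.4713, -0.1691, 0.0169]
orientation: [-3.142, 0.0, 1.359]
force: [-0.5, -1.0, 1.1]
width: 0.379
gripper_force: 0.7
```

```bash
python3 - <<'E'
from h import *
st()
f=cam('wrist'); cv2.imwrite('pics/w8.png',f['image'][:,:,::-1])
d=robot.outline_of('panel_new','wrist')[0]; r=rect(f,d['mask'],.03);print(d['uv'],d['mask'].sum(),r)
st()
E
```

```text
15.2 [ 0.4713 -0.1691  0.0169] yaw 77.9 rp [-3.142  0.   ] w 0.379 F [-0.5 -1.   1.1] 0.7
[331.8, 147.6] 125799 [ 486.6 -111.9  130.    97.4  -12.1]
15.3 [ 0.4719 -0.1676  0.0169] yaw 78.0 rp [ 3.141e+00 -2.000e-03] w 0.38 F [ 0.3 -0.1  0.3] 0.0
```

View pics/w8.png

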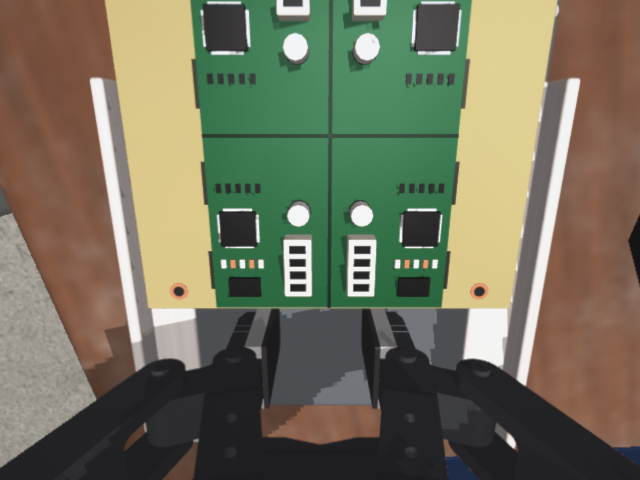

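The panel is square between the lips, with both fingers against its rear edge (row 307). About 87 mm is left.

Request:
play_rows([
  [38,[0.008,0,0],[0,0,0]],
  [38,[0.008,0,0],[0,0,0]],
  [38,[0.008,0,0],[0,0,0]],
  [38,[0.008,0,0],[0,0,0]],
  [38,[0.008,0,0],[0,0,0]],
])

```text
clock: 15.72
ee_pos: [0.4797, -0.13, 0.0169]
orientation: [-3.141, -0.0, 1.359]
force: [-0.1, -1.3, 0.8]
width: 0.378
gripper_force: 0.6
```

Request:
play_rows([
  [38,[0.007,0,0],[0,0,0]],
  [38,[0.007,0,0],[0,0,0]],
  [38,[0.006,0,0],[0,0,0]],
  [38,[0.005,0,0],[0,0,0]],
  [38,[0.004,0,0],[0,0,0]],
])

```text
clock: 16.13
ee_pos: [0.4859, -0.1016, 0.0168]
orientation: [-3.142, -0.0, 1.359]
force: [0.6, -0.3, -0.6]
width: 0.379
gripper_force: 0.3
```

```bash
cat >>h.py <<'E'
def rear():
    f=cam('wrist'); d=robot.outline_of('panel_new','wrist')[0]; r=rect(f,d['mask'],.03)
    y=np.array([-.2113,-.9777]); e=r[:2]+r[3]/2*y-[494,-82.4]; print(r,'rear edge rack x,y',(e@[-.9777,.2113]).round(1),(e@y).round(1),'tcp y',((pose()[1][:2]*1000-[494,-82.4])@y).round(1)); return f,d
E
python3 - <<'E'
from h import *
st(); rear()
E
```

```text
16.13 [ 0.4859 -0.1016  0.0168] yaw 77.9 rp [-3.142 -0.   ] w 0.379 F [ 0.6 -0.3 -0.6] 0.3
[501.5 -44.3 129.4  97.3 -12.1] rear edge rack x,y 0.7 9.8 tcp y 20.2
```

Request:
play_rows([
  [38,[0.004,0,0],[0,0,0]],
  [38,[0.004,0,0],[0,0,0]],
  [38,[0.003,0,0],[0,0,0]],
  [38,[0.002,0,0],[0,0,0]],
  [38,[0.001,0,0],[0,0,0]],
])

```text
clock: 16.65
ee_pos: [0.4888, -0.0885, 0.0169]
orientation: [3.142, -0.0, 1.359]
force: [0.5, -0.4, 0.2]
width: 0.382
gripper_force: 0.3
```

```bash
python3 - <<'E'
from h import *
st(); rear()
E
```

```text
16.65 [ 0.4888 -0.0885  0.0169] yaw 77.9 rp [ 3.142 -0.   ] w 0.382 F [ 0.5 -0.4  0.2] 0.3
[504.5 -30.5 128.   95.8 -12.1] rear edge rack x,y 0.7 -5.0 tcp y 7.1
```

Request:
play_rows([
  [38,[0.001,0,0],[0,0,0]],
  [38,[0.001,0,0],[0,0,0]],
  [38,[0.001,0,0],[0,0,0]],
  [38,[0,0,0],[0,0,0]],
])

```text
clock: 17.08
ee_pos: [0.4893, -0.0859, 0.0169]
orientation: [-3.142, 0.0, 1.359]
force: [0.2, -0.8, 0.2]
width: 0.384
gripper_force: 0.2
```

Request:
play_rows([
  [38,[0.001,0,0],[0,0,0]],
  [38,[0,0,0],[0,0,0]],
])

```text
clock: 17.25
ee_pos: [0.4896, -0.0848, 0.0169]
orientation: [3.142, -0.0, 1.359]
force: [-0.4, 1.0, 0.5]
width: 0.383
gripper_force: 0.2
```

Request:
play_rows([
  [38,[0.001,0,0],[0,0,0]],
  [38,[0,0,0],[0,0,0]],
])

```text
clock: 17.42
ee_pos: [0.4898, -0.0838, 0.0169]
orientation: [3.142, -0.0, 1.359]
force: [1.2, -0.5, 0.1]
width: 0.381
gripper_force: 0.2
```

Request:
play_rows([
  [38,[0.001,0,0],[0,0,0]],
  [38,[0,0,0],[0,0,0]],
])

```text
clock: 17.58
ee_pos: [0.4899, -0.0831, 0.0169]
orientation: [-3.141, 0.0, 1.359]
force: [0.4, -0.4, 0.2]
width: 0.383
gripper_force: 0.6
```

```bash
python3 - <<'E'
from h import *
st(); rear()
E
```

```text
17.58 [ 0.4899 -0.0831  0.0169] yaw 77.8 rp [-3.141  0.   ] w 0.383 F [ 0.4 -0.4  0.2] 0.6
[505.6 -25.5 128.4  96.5 -12.1] rear edge rack x,y 0.7 -9.8 tcp y 1.6
```

Request:
play_rows([
  [38,[0.001,0,0],[0,0,0]],
  [38,[0.001,0,0],[0,0,0]],
  [38,[0,0,0],[0,0,0]],
])

```text
clock: 17.93
ee_pos: [0.4898, -0.083, 0.0169]
orientation: [-3.141, 0.003, 1.357]
force: [-1.0, -5.9, 0.7]
width: 0.378
gripper_force: 2.6
```

It has met the stop: 6 N and no further motion. I'll back off and lift clear.

Request:
play_rows([
  [38,[-0.008,0,0],[0,0,0]],
  [38,[-0.012,0,0],[0,0,0]],
  [38,[-0.012,0,0],[0,0,0]],
  [38,[-0.01,0,-0.03],[0,0,0]],
  [38,[-0.01,0,-0.04],[0,0,0]],
])

```text
clock: 18.35
ee_pos: [0.4773, -0.1313, 0.0851]
orientation: [-3.135, -0.001, 1.36]
force: [1.6, 0.2, 0.6]
width: 0.379
gripper_force: 0.0
```

Request:
play_rows([
  [38,[0,0,-0.04],[0,0,0]],
  [38,[0,0,-0.04],[0,0,0]],
  [38,[0,0,-0.02],[0,0,0]],
  [38,[0,0,0],[0,0,0]],
  [38,[0,0,0],[0,0,0]],
])

```text
clock: 18.77
ee_pos: [0.4802, -0.1319, 0.188]
orientation: [3.138, -0.0, 1.359]
force: [-0.3, 0.1, 0.2]
width: 0.378
gripper_force: 0.0
```

```bash
python3 - <<'E'
from h import *
st(); f=cam('wrist'); cv2.imwrite('pics/w9.png',f['image'][:,:,::-1])
for d in robot.outline_of('panel_new','wrist')[:2]: print(round(d['p'],2),d['uv'],d['mask'].sum(),rect(f,d['mask'],.028))
for d in robot.outline_of('stick_a','wrist')[:2]: print(round(d['p'],2),d['uv'],d['mask'].sum())
s=cam('side'); cv2.imwrite('pics/s9.png',cv2.resize(s['image'][200:300,280:420,::-1],(800,571),interpolation=2))
E
```

```text
18.77 [ 0.4802 -0.1319  0.188 ] yaw 77.9 rp [ 3.138 -0.   ] w 0.378 F [-0.3  0.1  0.2] 0.0
0.68 [324.9, 68.0] 26379 [505.2 -28.6 130.4  92.7 -12. ]
0.67 [325.2, 215.3] 33216 [ 489.9 -101.1  240.9  146.    78. ]
```

View pics/w9.png

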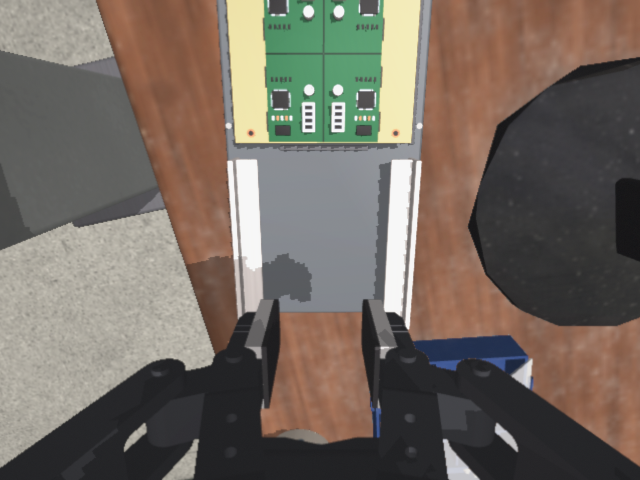

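View pics/s9.png

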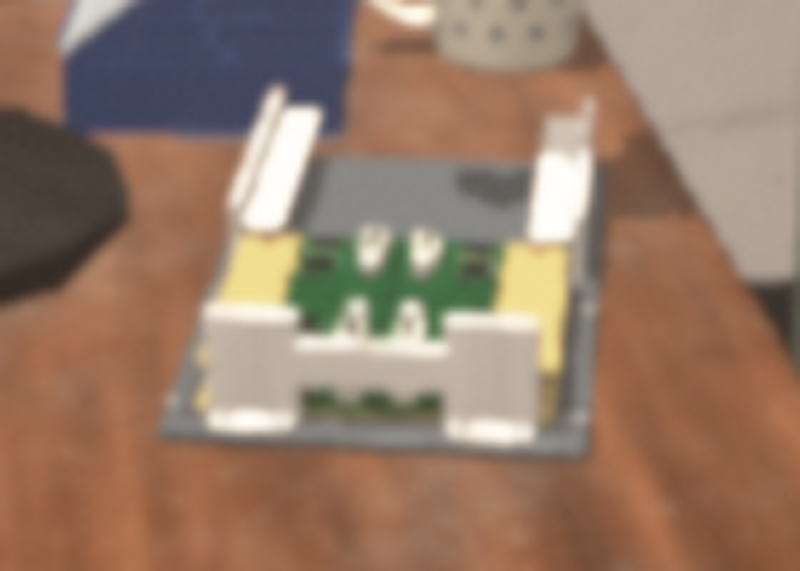

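The wrist picture shows the panel square, with its rear edge at row 143, about 12 mm past the runners' ends. The side picture shows it level behind the stop posts, with a stick under the right side near (547,395). All bystanders are in place.

```bash
python3 -c "
from plant import robot
print(robot.sign_off())"
```

```text
the job is handed in; nothing more can be done
None
```

The job is handed in at about 19 s: one stick lies along each bare strip, and the upper panel is pushed home against the stop and looks level and square on them; the sign-off gave no verdict, and I couldn't see the sticks fully once the panel covered them.

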